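Put the double lid on the tapioca tin and take off the cover

ROBOT

A 6-joint arm with a two-finger parallel gripper is mounted at the origin on the work surface. World frame = base frame: x ahead of the robot, y to its left, z up, the work surface at z = 0. Lengths are in mm, angles in rad, forces in N, time in s.
With the tool pointing down it reaches from about 350 to 775 mm from the base axis. Payload 7.3 kg.
Tool frame: the origin (TCP) lies at the very end of the fingers, on their centre line; the grasp point (between the pads) lies 19 mm behind it; z points along the fingers, y is the line along which they close (so a half turn about z gives the same grasp; the last joint's range is limited). The gripper opens to 92 mm and grips with 3 to 60 N. Pads are 19 mm wide; open, the fingers measure 130 mm over their backs; the gripper's body (75 mm by 190 mm) begins 47 mm behind the grasp point.
Start: joints at [1.033, 0.342, 1.524, -0, 1.275, -0.146], TCP at [200.46, 485.243, 226.741] pointing down, gripper open.
Joint ranges: [-2.53, 2.53], [-0.77, 2.02], [0.04, 2.7], [-1, 4.14], [0.28, 2.66], [-3.11, 3.11]. Speed limits (rad/s): [2.57, 2.57, 3.14, 3.14, 3.14, 3.14].

INTERFACE

Orientations are given as [roll, pitch, yaw] about the fixed x, y, z axes, in that order (R = Rz(yaw) Ry(pitch) Rx(roll)).
In Python, from bench import * gives the robot as it stands. The module is installed in compiled form; this text tells all that it offers.
- The arm moves only by the tool carry_out, never from a script. Its argument "commands" is a list of rows, each an object with "fingers": the finger opening in mm, from 0 to 91.8; "travel": the shift along the tool's x, y, z in mm, a list of three; "spin": the turn about the tool's z in degrees. A call has 1 to 20 rows; each row is the pose to reach, as a shift and turn from the pose commanded when the call began, along the tool's axes at that moment; what a row does not reach only later rows make up. A row lasts 1/8 s, in which the tool goes at most 62.5 mm and 10.7 degrees, less where a joint would pass 70% of its speed; a pose out of reach is approached as far as the arm can. A call with a gripper value outside its range is refused whole. The fingers move at their own pace and stop on an object; the grip force is fixed at half the most. Time passes only in rows, so rows that repeat a pose let the fingers close. It gives the time, the measured TCP pose, the force, the opening and the grip force at its end, in the units of the state.
- get_state(): the state, without advancing time (a new reading comes with each control period).
- grab_frame(name): name is "side" or "top" or "wrist"; returns the picture (384x512x3 uint8, blue, green, red); there is no depth.
- camera_info(name): a dict with "intrinsics" (3x3 intrinsics, pixels), "R" (3x3) and "t" (3): a world point X has camera coordinates R X + t. Camera axes: x right, y down, z forward; pixel columns grow to the right and rows downward; lengths in mm; the calibration is good to about 2 mm. A picture is of the moment at which its call begins: read the wrist's pose just before it. camera_info takes no time and is no camera call; for the wrist camera it gives the pose at the moment of the call.
- close_job(): hands the job in; it is judged then, once.
The state is a dict: "t": time; "joint_pos": joint angles; "joint_vel": joint speeds; "joint_torque": joint torques, N m; "eef_pos": TCP position; "eef_rot": TCP orientation; "contact_force": force on the tool from outside, world axes, zero at the start; "torque": the same for the moment, N m; "width": finger opening in mm; "grasp_force": force on a finger pad.
Only numpy, scipy, OpenCV 4.12 (cv2) and the standard library are available. Lean on these libraries where they do the work, as an engineer would, in place of code of your own. Each camera call takes 0.05 s, during which the arm holds its last target. There are 200 camera calls.

TASK

Serving is about to start: lift the nested pair of lids by the black knob off the spinning turntable and lower it gently onto the open tapioca tin, orange cover still on, so that the inner lid sits fully home in the tin's mouth, and let go of the knob. Then take the orange outer lid alone by its collar and lift it straight up until it is about 10 cm above where it sat, well clear of the inner lid's knob; the inner lid stays closed on the tin. Finish while still holding the orange lid level and still in the air, do not put it down; the tin stays where it stands and nothing else on the counter is shoved or knocked over.

Things in the scene. Friction and masses are not known exactly. Their poses are not given: they have to be found in the camera images.
- turntable: low round turntable: dark steel foot, brown wooden disc of radius 130 mm that spins freely at the lightest push, its top 30 mm above the counter. Origin: on the counter, on the spin axis. This entry is the fixed foot; its yaw does not follow the disc. It carries the nested lids, about 60 mm off the axis, and across from them one dessert cup
- lid_inner: inner lid, about 160 g, under the orange one. White plug of radius 41 mm at heights 0 to 10 mm (lowest 4 mm chamfered to radius 37), flange of radius 50 mm at 10 to 14 mm, thin stem, black cylindrical knob of radius 14 mm at 40 to 66 mm. Origin: centre of the plug's underside, z up. Lifted by the knob it carries the outer lid, which just rests on the flange
- lid_outer: orange outer lid, about 100 g, resting loose on the inner one. Skirt of outer radius 57, inner 53 mm at heights 0 to 10 mm, plate to 14 mm, upright ribbed collar of radius 25 mm (50 mm wide) at 14 to 32 mm round an 18 mm radius hole through which stem and knob stand up. Origin: centre of the skirt's lower edge, z up. Nested: 4 mm above the inner lid's origin, 3 mm sideways play
- knob (a point): centre of the black knob on the inner lid, 53 mm above the inner lid's origin
- collar (a point): centre of the orange collar, on its axis, 23 mm above the outer lid's origin. When the lids are nested, the collar's top is 36 mm above the inner lid's origin, 4 mm under the knob
- tin: open white tin with a green band, half full of dark tapioca pearls, loose, about 0.8 kg. Outer radius 48 mm, wall about 3 to 4 mm (mouth radius 44 mm), 85 mm high. Origin: centre of its underside, z up. With the inner lid fully home its flange rests on the rim and its origin is 75 mm above the tin's origin
- dessert_cup: small white cup sealed with yellow film, top radius 36 mm, 54 mm high, loose, standing on the turntable across from the lids; it rides round with the disc and must stay standing on it. Origin: centre of the underside
- sealed_cup: bystander on the counter: small white cup with red film, radius 36 mm, 54 mm high. Origin: centre of the underside
- green_jar: bystander: clear jar with green cap, radius 45 mm, 130 mm high. Origin: centre of the underside
- pump_bottle: bystander: amber syrup bottle with black pump, radius 33 mm, 188 mm high. Origin: centre of the underside
- shaker: bystander: metal cocktail shaker, radius 38 mm, 147 mm high. Origin: centre of the underside
- jar_cap: bystander: yellow jar cap lying open side up, radius 46 mm, 16 mm high. Origin: centre of the underside
- spoon: bystander: spoon 180 mm long lying on the counter along its x axis. Origin: underside, about the middle of its length
Mind the look-alikes: they are no part of the job. Leave any purple look-alike of the tin alone. There is more than one size of the lid_outer; the job needs the largest.

How it is judged (in metres and radians):
On the way, in this order (a step that is already met when the one before it is completed fails the run):
1. the nested lids are lifted together off the turntable (height (world z) of lid_inner above 0.06 m and horizontal distance between lid_inner and tin above 0.08 m and z of lid_outer in the frame of lid_inner below 0.01 m and horizontal distance between lid_outer and lid_inner below 0.008 m), for 0.1 s.
2. the nested lids sit home on the tin, outer lid still on, and the gripper has let go of the inner lid (z of lid_inner in the frame of tin between 0.07 and 0.079 m and horizontal distance between lid_inner and tin below 0.007 m and angle between lid_inner's own z axis and vertical below 0.07 rad and z of lid_outer in the frame of lid_inner below 0.01 m and horizontal distance between lid_outer and lid_inner below 0.008 m and contact force between the fingers and lid_inner below 0.1 N and linear speed of lid_inner below 0.03 m/s), for 0.1 s.
At the end, for the whole second after the job is handed in: Inner lid home in the tin (within 7 mm of the axis, within 4 mm of its seat, tilt under 0.07 rad), at rest, untouched; the gripper holds the outer lid (over 1 N), still, within 0.3 rad of level, over 150 mm above the tin's underside (71 mm above where it sat), touching neither tin nor inner lid (z of lid_inner in the frame of tin between 0.07 and 0.079 m and horizontal distance between lid_inner and tin below 0.007 m and angle between lid_inner's own z axis and vertical below 0.07 rad and contact force between the fingers and lid_outer above 1 N and z of lid_outer in the frame of tin above 0.15 m and angle between lid_outer's own z axis and vertical below 0.3 rad and linear speed of lid_outer below 0.04 m/s and contact force between lid_outer and lid_inner below 0.1 N and contact force between lid_outer and tin below 0.1 N and contact force between the arm and lid_inner below 0.2 N and linear speed of lid_inner below 0.02 m/s and angle between tin's own z axis and vertical below 0.1 rad); the arm keeps its last pose, push and grip.
It fails at once if the two lids come apart while the inner lid is not home on the tin (z of lid_outer in the frame of lid_inner above 0.014 m and not (z of lid_inner in the frame of tin between 0.07 and 0.079 m and horizontal distance between lid_inner and tin below 0.007 m and angle between lid_inner's own z axis and vertical below 0.07 rad)).
It fails at once if the inner lid is let go over the tin more than 8 mm above its seat (horizontal distance between lid_inner and tin below 0.08 m and z of lid_inner in the frame of tin above 0.083 m and contact force between the fingers and lid_inner below 0.05 N).
It fails at once if the tin is shoved over 30 mm or tipped (distance of tin from where it was at the start of the episode above 0.03 m or angle between tin's own z axis and vertical above 0.15 rad).
It fails at once if the dessert cup falls over or leaves the turntable (angle between dessert_cup's own z axis and vertical above 0.4 rad or height (world z) of dessert_cup below 0.02 m or horizontal distance between dessert_cup and turntable above 0.115 m).
It fails at once if a bystander is shoved over 30 mm or knocked over (distance of any of sealed_cup, green_jar, pump_bottle, shaker, jar_cap, spoon from where it was at the start of the episode above 0.03 m or angle between any of sealed_cup, green_jar, pump_bottle, shaker, jar_cap's own z axis and vertical above 0.3 rad).
It also fails if it takes over 58 s, if anything falls off the work surface, if the arm or the gripper's body presses on something with over 40 N, if the wrist force passes 120 N, or if a joint passes its speed limit or range.

## Working session

There is one attempt and no reset: what is moved stays moved. The work goes in short steps, Python scripts to look and compute and a tool call to move; the robot and the scene stay as the last step left them, time stands still between calls to the robot, and variables do not carry over. Pictures are saved under pics/ and viewed, at most 10 in all, crops included, and the job is handed in when it is done.

Besides the shell and the picture viewer there is one more tool, called after ">>>" as name([rows], argument=value, ...), one row to a line, values as JSON. carry_out: Moves the arm, as the interface text tells. Its arguments: {"type":"object","properties":{"commands":{"type":"array","items":{"type":"object","properties":{"fingers":{"type":"number"},"travel":{"type":"array","items":{"type":"number"}},"spin":{"type":"number"}}}}},"required":["commands"]}

```bash
mkdir -p pics; python3 - <<'E'
from bench import *
import cv2
s=get_state();print(s['t'],s['eef_pos'],s['eef_rot'],s['width'])
a=grab_frame("top");b=grab_frame("side");c=grab_frame("wrist")
for n,i in zip("top side wrist".split(),(a,b,c)): cv2.imwrite(f"pics/{n}0.png",i)
for n in "top side wrist".split(): print(n,camera_info(n))
cv2.imwrite("pics/all0.png",cv2.resize(a,(800,600)))
cv2.imwrite("pics/side0b.png",cv2.resize(b,(800,600)))
E
```

```text
0.0 [200.22795832 484.87407048 226.03534705] [-3.14003592e+00 -2.35483409e-04  2.74982021e+00] 91.80347401518617
top {'intrinsics': array([[365.54041775,   0.        , 258.02367857],
       [  0.        , 365.54041775, 197.45636637],
       [  0.        ,   0.        ,   1.        ]]), 'R': array([[-0.02523395, -0.99967637, -0.00322616],
       [-0.98183348,  0.02539039, -0.18803816],
       [ 0.18805921, -0.00157739, -0.98215643]]), 't': array([  -1.65736107,  518.80689034, 1252.28978492])}
side {'intrinsics': array([[487.30843399,   0.        , 259.32443986],
       [  0.        , 487.30843399, 191.7948082 ],
       [  0.        ,   0.        ,   1.        ]]), 'R': array([[ 0.8661966 , -0.49967702,  0.00513024],
       [-0.37861422, -0.66296376, -0.64585627],
       [ 0.3261207 ,  0.55749613, -0.76344178]]), 't': array([-463.44454549,  249.6626228 , 1493.34791713])}
wrist {'intrinsics': array([[288.20813124,   0.        , 258.81741284],
       [  0.        , 288.20813124, 192.24403528],
       [  0.        ,   0.        ,   1.        ]]), 'R': array([[ 3.82962862e-01,  9.23763673e-01, -3.50967132e-04],
       [ 8.94453030e-01, -3.70716607e-01,  2.50045944e-01],
       [ 2.30853251e-01, -9.60722341e-02, -9.68233909e-01]]), 't': array([-525.22606079,  -31.21972692,  388.61386214])}
```

View pics/all0.png

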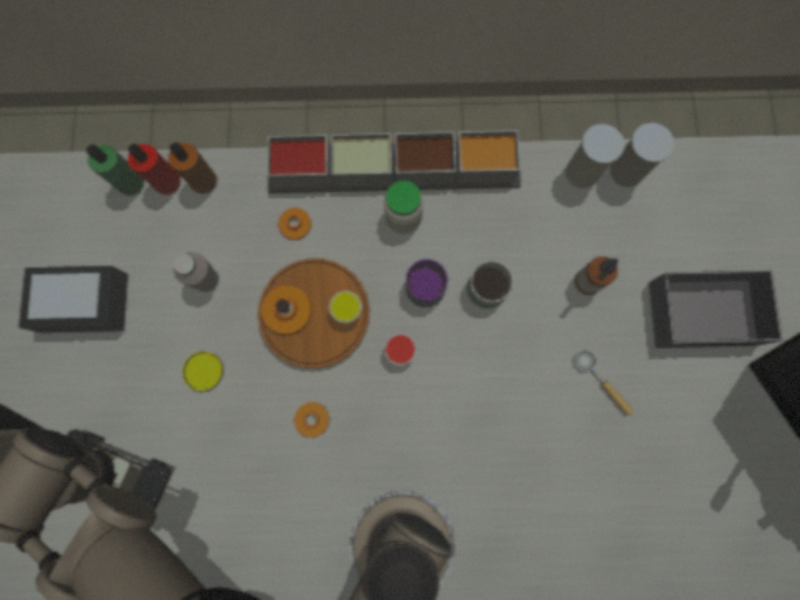

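View pics/side0b.png

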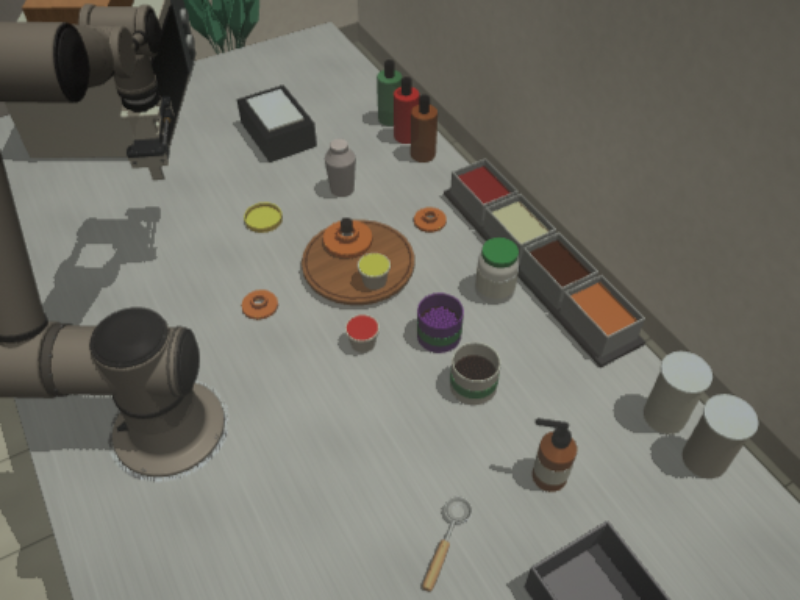

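The top view (800 px wide) shows the nested lids at (284,310) with the knob at (284,307), the turntable at (314,313), the dessert cup at (345,307) and the open white tin at (490,285). A purple look-alike tin stands at (427,283). In the side view the knob is at (347,226) and the tin rim at (475,362).

```bash
cat > h.py <<'E'
from bench import *
import cv2, numpy as np
def ray(c,p):
    K,R,t=c['intrinsics'],c['R'],c['t']
    return -R.T@t, R.T@np.linalg.solve(K,[p[0],p[1],1.])
def plane(c,p,z):
    o,d=ray(c,p); return o+d*(z-o[2])/d[2]
def tri(obs):
    A=np.zeros((3,3));b=np.zeros(3)
    for c,p in obs:
        o,d=ray(c,p);d/=np.linalg.norm(d);M=np.eye(3)-np.outer(d,d);A+=M;b+=M@o
    return np.linalg.solve(A,b)
def proj(c,X):
    q=c['intrinsics']@(c['R']@np.asarray(X,float)+c['t']);return q[:2]/q[2]
E
python3 - <<'E'
from h import *
k=.64
T,S=camera_info("top"),camera_info("side")
P={'knobtop':((284.5,304),(347,221)),'tinrim':((490.5,279),(475,360)),'dish':((314,313),(358,260)),'cup':((345,306),(374,264)),'shaker':((184,265),(339,146)),'jarcap':((203,371),(263,216)),'red':((400,348),(362,327)),'green':((403,197),(500,250)),'purple':((427,275),(440,308)),'pump':((606,266),(560,430))}
np.set_printoptions(precision=1,suppress=True)
for n,(a,b) in P.items():
    a=np.array(a)*k;b=np.array(b)*k
    print(n,tri([(T,a),(S,b)]))
a=cv2.imread('pics/top0.png');b=grab_frame("top")
print(np.abs(a.astype(int)-b)[160:240,160:240].mean(), get_state()['t'])
E
```

```text
knobtop [524.2 244.4 104. ]
tinrim [ 572.6 -211.3   84.9]
dish [518.9 191.5  26.5]
cup [521.2 113.9  84.6]
shaker [610.7 455.2 136.5]
jarcap [391.8 448.2  13.3]
red [427.7  -5.5  53.2]
green [755.8 -20.9 129.3]
purple [581.7 -68.9  91.4]
pump [ 581.6 -447.6  155.1]
2.066614583333333 0.2
```

>>> carry_out([
  {"travel": [-40, -10, 0], "fingers": 60},
  {"travel": [-85, -20, 0], "fingers": 60},
  {"travel": [-130, -32, 0], "fingers": 60},
  {"travel": [-175, -44, 0], "fingers": 60},
  {"travel": [-220, -55, 0], "fingers": 60},
  {"travel": [-265, -68, 0], "fingers": 60},
  {"travel": [-310, -80, 0], "fingers": 60},
  {"travel": [-340, -98, 0], "fingers": 60},
  {"travel": [-350, -98, 0], "fingers": 60},
  {"travel": [-350, -98, 0], "fingers": 60},
  {"travel": [-350, -98, 0], "fingers": 60},
])

```text
validation failed for argument at $.co...
```

```bash
python3 - <<'E'
from h import *
import pickle
s=get_state();print(s['t'],s['eef_pos'],s['eef_rot'],s['joint_pos'],s['width'],s['contact_force'])
c=camera_info("wrist");i=grab_frame("wrist");cv2.imwrite("pics/w1.png",i);pickle.dump(c,open("w1.pkl","wb"))
t=grab_frame("top");cv2.imwrite("pics/top1.png",t)
# spin check: crops of top0, top1 stacked with wrist
a=cv2.imread("pics/top0.png")[150:250,90:270];b=t[150:250,90:270]
m=np.hstack([cv2.resize(a,(256,142)),cv2.resize(b,(256,142))])
cv2.imwrite("pics/v1.png",np.vstack([i,m]))
E
```

```text
0.2 [200.30580035 485.04259931 226.30809449] [-3.14067556e+00 -1.47806917e-04  2.74985746e+00] [ 1.03304978e+00  3.42488296e-01  1.52461181e+00  1.33830194e-05
  1.27542138e+00 -1.46015324e-01] 91.95604827520823 [ 0.21585164 -0.19820528  0.14480636]
```

View pics/v1.png

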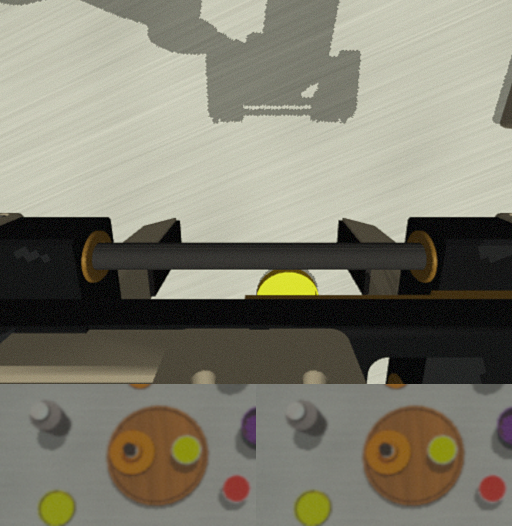

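>>> carry_out([
  {"travel": [-45, -10, 0], "fingers": 60, "spin": 0},
  {"travel": [-95, -22, 0], "fingers": 60, "spin": 0},
  {"travel": [-145, -35, 0], "fingers": 60, "spin": 0},
  {"travel": [-195, -48, 0], "fingers": 60, "spin": 0},
  {"travel": [-245, -60, 0], "fingers": 60, "spin": 0},
  {"travel": [-295, -70, 0], "fingers": 60, "spin": 0},
  {"travel": [-345, -82, 0], "fingers": 60, "spin": 0},
  {"travel": [-390, -92, 0], "fingers": 60, "spin": 0},
  {"travel": [-430, -98, 0], "fingers": 60, "spin": 0},
  {"travel": [-430, -98, 0], "fingers": 60, "spin": 0},
  {"travel": [-430, -98, 0], "fingers": 60, "spin": 0},
])

```text
t: 1.68
eef_pos: [559.9, 230.7, 226.4]
eef_rot: [-3.141, -0.001, 2.75]
contact_force: [-0.4, 0.4, -0.3]
width: 60.3
grasp_force: 0.0
```

```bash
cat > look.py <<'E'
from h import *
import pickle,sys
n=sys.argv[1]
s=get_state();print(s['t'],s['eef_pos'].round(1),s['eef_rot'],s['joint_pos'].round(2),s['width'],s['contact_force'])
c=camera_info("wrist");i=grab_frame("wrist");cv2.imwrite(f"pics/{n}.png",i);pickle.dump(c,open(n+".pkl","wb"))
E
python3 look.py w2
```

```text
1.675 [559.9 230.7 226.4] [-3.14134023e+00 -1.07785187e-03  2.74960715e+00] [ 0.26  0.49  1.29  0.    1.36 -0.91] 60.348376528033434 [-0.43118034  0.44917529 -0.32647834]
```

>>> carry_out([
  {"travel": [-30, 0, 0], "fingers": 60, "spin": 0},
  {"travel": [-60, 0, 0], "fingers": 60, "spin": 0},
  {"travel": [-60, 0, 0], "fingers": 60, "spin": 0},
  {"travel": [-60, 0, 0], "fingers": 60, "spin": 0},
])

```text
t: 2.22
eef_pos: [614.8, 208.5, 226.7]
eef_rot: [-3.142, -0.001, 2.751]
contact_force: [0.1, 0.9, -0.3]
width: 60.3
grasp_force: 0.0
```

```bash
python3 look.py w3; python3 -c "
import cv2,numpy as np
a=cv2.imread('pics/w2.png');b=cv2.imread('pics/w3.png')
cv2.imwrite('pics/v2.png',np.vstack([a[:300],b[:300]]))"
```

```text
2.225 [614.8 208.5 226.7] [-3.14157449e+00 -8.24149767e-04  2.75084996e+00] [ 0.21  0.58  1.14  0.    1.42 -0.97] 60.25389278147119 [ 0.05074533  0.88561336 -0.31876857]
```

View pics/v2.png

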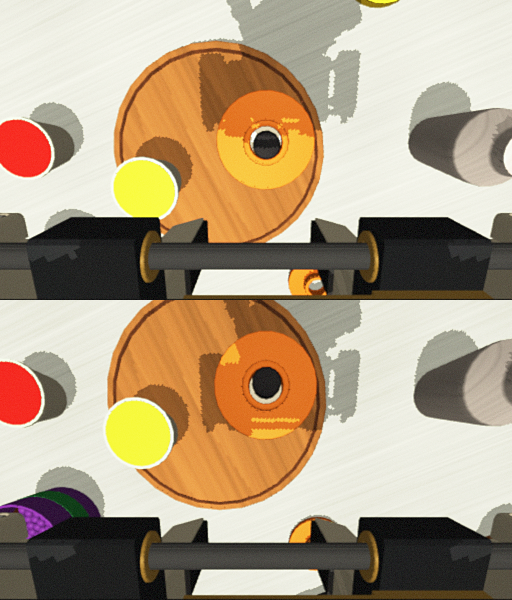

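The wrist views show the knob at (266,143) in w2 and (266,84) in w3, inside the orange lid. The dessert cup is at lower left, about 120 px away. The disc doesn't appear to be moving.

```bash
python3 - <<'E'
from h import *
import pickle
np.set_printoptions(precision=1,suppress=True)
def blob(m,p):
    n,l,st,ce=cv2.connectedComponentsWithStats(m.astype(np.uint8)); 
    d=[np.hypot(*(ce[i]-p)) if st[i,4]>150 else 1e9 for i in range(n)]; i=int(np.argmin(d));
    cs,_=cv2.findContours((l==i).astype(np.uint8),cv2.RETR_EXTERNAL,cv2.CHAIN_APPROX_NONE)
    return cv2.minEnclosingCircle(max(cs,key=len)),ce[i],st[i]
K=[];O=[];C=[]
for n,p in(('w2',(266,143)),('w3',(266,84))):
    i=cv2.imread(f'pics/{n}.png');c=pickle.load(open(n+'.pkl','rb'))
    k=blob(i.max(2)<60,p);print(n,'knob',k)
    h=cv2.cvtColor(i,cv2.COLOR_BGR2HSV)
    print(h[int(p[1])+30,int(p[0])-30],h[int(p[1])-30,int(p[0])-30],h[p[1]+60,p[0]+10])
    o=blob((h[...,1]>200)&(h[...,0]>8)&(h[...,0]<22),p);print('orange',o)
    K.append((c,k[0][0]));O.append((c,o[0][0]))
print('knob',tri(K),[plane(*k,96) for k in K]);print('lid',tri(O),[plane(*k,48) for k in O])
E
```

```text
w2 knob (((266.26739501953125, 144.5596466064453), 13.947851181030273), array([266.6, 142.9]), array([254, 131,  27,  28, 430], dtype=int32))
[ 22 192 249] [ 13 222 227] [ 15 174 224]
orange (((265.703125, 137.341064453125), 49.253360748291016), array([265.5, 117.7]), array([ 217,   90,   98,   76, 3441], dtype=int32))
w3 knob (((266.4752197265625, 82.40082550048828), 15.606507301330566), array([266.1,  82.1]), array([253,  67,  28,  32, 692], dtype=int32))
[ 12 215 223] [ 19 196 247] [ 15 179 212]
orange (((264.884521484375, 84.46188354492188), 54.2335319519043), array([265.1,  81.9]), array([ 214,   31,  104,  106, 7323], dtype=int32))
knob [526.  253.8  89.5] [array([525.4, 253.7,  96. ]), array([526.7, 253.5,  96. ])]
lid [522.5 255.3  36.3] [array([521.9, 255.7,  48. ]), array([523.5, 254.3,  48. ])]
```

>>> carry_out([
  {"travel": [40, 4, 0], "fingers": 60, "spin": 0},
  {"travel": [80, 8, 10], "fingers": 60, "spin": 0},
  {"travel": [99, 8, 30], "fingers": 60, "spin": 0},
  {"travel": [99, 8, 60], "fingers": 60, "spin": 0},
  {"travel": [99, 8, 90], "fingers": 60, "spin": 0},
  {"travel": [99, 8, 115], "fingers": 60, "spin": 0},
  {"travel": [99, 8, 135], "fingers": 60, "spin": 0},
  {"travel": [99, 8, 148], "fingers": 60, "spin": 0},
  {"travel": [99, 8, 155], "fingers": 60, "spin": 0},
  {"travel": [99, 8, 155], "fingers": 60, "spin": 0},
  {"travel": [99, 8, 155], "fingers": 60, "spin": 0},
])

```text
t: 3.65
eef_pos: [527.9, 253.0, 72.5]
eef_rot: [3.141, 0.001, 2.75]
contact_force: [-0.1, 0.6, 0.7]
width: 59.7
grasp_force: 0.0
```

```bash
python3 look.py w4; python3 - <<'E'
from h import *
s=get_state();R=camera_info('side');T=camera_info('top')
a=grab_frame('side');b=grab_frame('top')
p=proj(R,[526,253,80]).astype(int);q=proj(T,[526,253,80]).astype(int)
f=lambda i,p:cv2.resize(i[p[1]-45:p[1]+45,p[0]-60:p[0]+60],(520,390),interpolation=cv2.INTER_CUBIC)
cv2.imwrite('pics/v3.png',f(a,p)); cv2.imwrite('pics/v3t.png',f(b,q))
E
```

```text
3.65 [527.9 253.   72.5] [3.14057499e+00 1.05828907e-03 2.74982874e+00] [ 0.32  0.61  1.55  0.    0.99 -0.86] 59.74519959408856 [-0.061095    0.60707298  0.71039733]
```

View pics/v3.png

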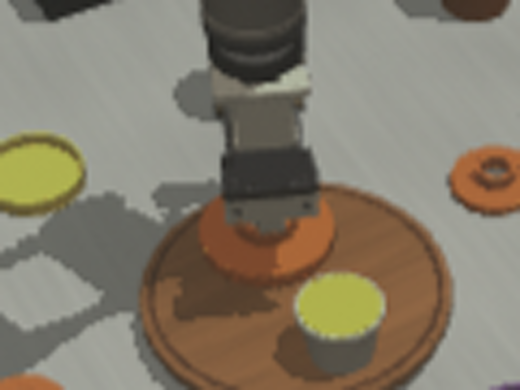

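The fingers straddle the knob above the collar and clear the cup. Next I close them.

>>> carry_out([
  {"travel": [1.5, 0, 1], "fingers": 60, "spin": 0},
  {"travel": [1.5, 0, 1], "fingers": 45, "spin": 0},
  {"travel": [1.5, 0, 1], "fingers": 34, "spin": 0},
  {"travel": [1.5, 0, 1], "fingers": 29, "spin": 0},
  {"travel": [1.5, 0, 1], "fingers": 20, "spin": 0},
  {"travel": [1.5, 0, 1], "fingers": 20, "spin": 0},
  {"travel": [1.5, 0, 1], "fingers": 20, "spin": 0},
  {"travel": [1.5, 0, 1], "fingers": 20, "spin": 0},
])

```text
t: 4.8
eef_pos: [526.1, 253.2, 70.7]
eef_rot: [-3.141, 0.0, 2.75]
contact_force: [0.0, -2.1, 0.1]
width: 27.4
grasp_force: 30.0
```

>>> carry_out([
  {"travel": [0, 0, -3], "fingers": 20, "spin": 0},
  {"travel": [0, 0, -9], "fingers": 20, "spin": 0},
  {"travel": [0, 0, -18], "fingers": 20, "spin": 0},
  {"travel": [0, 0, -30], "fingers": 20, "spin": 0},
  {"travel": [0, 0, -45], "fingers": 20, "spin": 0},
  {"travel": [0, 0, -60], "fingers": 20, "spin": 0},
  {"travel": [0, 0, -75], "fingers": 20, "spin": 0},
  {"travel": [0, 0, -90], "fingers": 20, "spin": 0},
  {"travel": [0, 0, -102], "fingers": 20, "spin": 0},
  {"travel": [0, 0, -110], "fingers": 20, "spin": 0},
  {"travel": [0, 0, -113], "fingers": 20, "spin": 0},
  {"travel": [0, 0, -113], "fingers": 20, "spin": 0},
  {"travel": [0, 0, -113], "fingers": 20, "spin": 0},
])

```text
t: 6.42
eef_pos: [525.8, 253.2, 183.2]
eef_rot: [-3.141, -0.001, 2.75]
contact_force: [-0.2, -0.7, -2.7]
width: 27.2
grasp_force: 30.0
```

>>> carry_out([
  {"travel": [-4, -5, 0], "fingers": 20, "spin": 0},
  {"travel": [-12, -15, 0], "fingers": 20, "spin": 0},
  {"travel": [-25, -31, 0], "fingers": 20, "spin": 0},
  {"travel": [-44, -54, 0], "fingers": 20, "spin": 0},
  {"travel": [-66, -81, 0], "fingers": 20, "spin": 0},
  {"travel": [-90, -110, 0], "fingers": 20, "spin": 0},
  {"travel": [-115, -141, 0], "fingers": 20, "spin": 0},
  {"travel": [-140, -171, 0], "fingers": 20, "spin": 0},
  {"travel": [-165, -202, 0], "fingers": 20, "spin": 0},
  {"travel": [-190, -232, 0], "fingers": 20, "spin": 0},
  {"travel": [-214, -261, 0], "fingers": 20, "spin": 0},
  {"travel": [-236, -288, 0], "fingers": 20, "spin": 0},
  {"travel": [-256, -313, 0], "fingers": 20, "spin": 0},
  {"travel": [-272, -332, 0], "fingers": 20, "spin": 0},
  {"travel": [-284, -347, 0], "fingers": 20, "spin": 0},
  {"travel": [-291, -356, 0], "fingers": 20, "spin": 0},
  {"travel": [-293, -358, 0], "fingers": 20, "spin": 0},
  {"travel": [-293, -358, 0], "fingers": 20, "spin": 0},
  {"travel": [-293, -358, 0], "fingers": 20, "spin": 0},
])

```text
t: 8.8
eef_pos: [660.2, -188.5, 183.9]
eef_rot: [3.141, -0.0, 2.751]
contact_force: [-0.3, -0.6, -2.8]
width: 27.3
grasp_force: 30.0
```

```bash
python3 look.py w5
```

```text
8.8 [ 660.2 -188.5  183.9] [ 3.14132351e+00 -6.17261684e-05  2.75084768e+00] [-0.39  0.68  1.08  0.    1.39 -1.57] 27.275393138940576 [-0.25332412 -0.60994428 -2.83372469]
```

>>> carry_out([
  {"travel": [-6, -12, 0], "fingers": 20, "spin": 0},
  {"travel": [-16, -32, 0], "fingers": 20, "spin": 0},
  {"travel": [-23, -43, 0], "fingers": 20, "spin": 0},
  {"travel": [-24, -44, 0], "fingers": 20, "spin": 0},
  {"travel": [-24, -44, 0], "fingers": 20, "spin": 0},
  {"travel": [-24, -44, 0], "fingers": 20, "spin": 0},
])

```text
t: 9.6
eef_pos: [665.6, -238.6, 183.7]
eef_rot: [3.141, -0.0, 2.75]
contact_force: [-0.4, -0.2, -2.1]
width: 27.4
grasp_force: 30.0
```

```bash
python3 look.py w6; python3 -c "
import cv2,numpy as np
a=cv2.imread('pics/w5.png');b=cv2.imread('pics/w6.png')
cv2.imwrite('pics/v4.png',np.vstack([a[:300],b[:300]]))"
```

```text
9.6 [ 665.6 -238.6  183.7] [ 3.14122931e+00 -2.80820012e-04  2.75044288e+00] [-0.45  0.72  1.    0.    1.42 -1.63] 27.364938214716346 [-0.36087147 -0.21759507 -2.06259158]
```

View pics/v4.png

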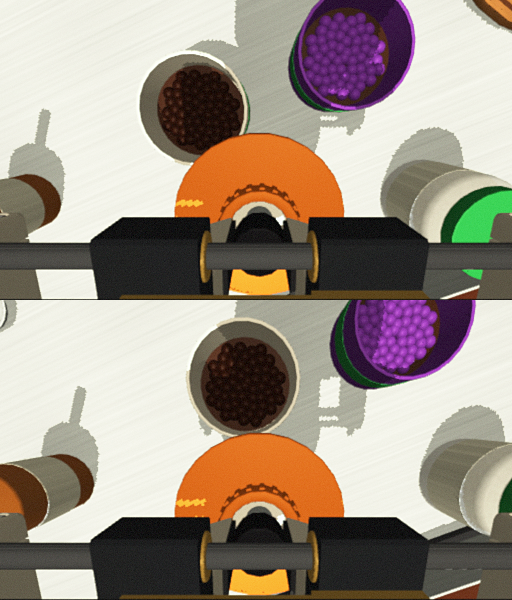

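The tin rim is centred near (194,108) in w5 and (244,76) in w6, partly hidden by the lid in w5. Next I fit the rim circle in both views.

```bash
cat > rim.py <<'E'
from h import *
import pickle
from scipy.optimize import differential_evolution as DE
from scipy.ndimage import map_coordinates as mc
np.set_printoptions(precision=2,suppress=True)
def load(n):
    g=cv2.GaussianBlur(cv2.imread(f'pics/{n}.png'),(3,3),0).astype(float).mean(2)
    return g,pickle.load(open(n+'.pkl','rb'))
def samp(g,c,x,y,z,r,th):
    X=np.c_[x+r*np.cos(th),y+r*np.sin(th),np.full(len(th),z)]@c['R'].T+c['t']
    q=X@c['intrinsics'].T;q=q[:,:2]/q[:,2:]
    return mc(g,[q[:,1],q[:,0]],order=1),q
def fit(vs,z0,z1):
    th=np.linspace(0,2*np.pi,240)
    def cost(p):
        x,y,z,ri=p;s=0
        for (g,c),ok in vs:
            a,q=samp(g,c,x,y,z,ri+1.2,th);b,_=samp(g,c,x,y,z,ri-1.2,th)
            m=ok(q);s-=np.clip(a-b,-20,40)[m].mean()
        return s
    r=DE(cost,[(555,590),(-230,-190),(z0,z1),(42.5,46)],seed=1,popsize=30,maxiter=150,tol=1e-8)
    return r.x,r.fun
if __name__=='__main__':
    A,B=load('w5'),load('w6')
    ok=lambda q:q[:,1]<135
    for z in((84.9,85.1),(75,95)):
        print('both',fit([(A,ok),(B,ok)],*z))
    print('A',fit([(A,ok)],84.9,85.1));print('B',fit([(B,ok)],84.9,85.1))
E
python3 rim.py
```

```text
both (array([ 570.94, -213.81,   85.1 ,   45.33]), np.float64(-79.26300168052946))
both (array([ 571.07, -213.76,   86.09,   45.16]), np.float64(-79.26415669685247))
A (array([ 572.03, -214.67,   85.03,   44.66]), np.float64(-40.0))
B (array([ 570.95, -213.76,   85.1 ,   45.34]), np.float64(-39.26349752250723))
```

>>> carry_out([
  {"travel": [5, -1, 0], "fingers": 20, "spin": 0},
  {"travel": [15, -2, 0], "fingers": 20, "spin": 0},
  {"travel": [30, -4, 0], "fingers": 20, "spin": 0},
  {"travel": [48, -7, 0], "fingers": 20, "spin": 0},
  {"travel": [66, -9, 0], "fingers": 20, "spin": 0},
  {"travel": [82, -11, 0], "fingers": 20, "spin": 0},
  {"travel": [92, -12.5, 0], "fingers": 20, "spin": 0},
  {"travel": [97, -13, 3], "fingers": 20, "spin": 0},
  {"travel": [97, -13, 9], "fingers": 20, "spin": 0},
  {"travel": [97, -13, 18], "fingers": 20, "spin": 0},
  {"travel": [97, -13, 28], "fingers": 20, "spin": 0},
  {"travel": [97, -13, 38], "fingers": 20, "spin": 0},
  {"travel": [97, -13, 45], "fingers": 20, "spin": 0},
  {"travel": [97, -13, 48], "fingers": 20, "spin": 0},
  {"travel": [97, -13, 48], "fingers": 20, "spin": 0},
  {"travel": [97, -13, 48], "fingers": 20, "spin": 0},
])

```text
t: 11.65
eef_pos: [571.2, -214.3, 136.1]
eef_rot: [-3.142, 0.001, 2.75]
contact_force: [0.4, 0.2, -3.6]
width: 27.4
grasp_force: 30.0
```

```bash
python3 look.py w7; python3 - <<'E'
from h import *
a=grab_frame('side');b=grab_frame('top')
f=lambda i,p:cv2.resize(i[p[1]-45:p[1]+45,p[0]-60:p[0]+60],(520,390),interpolation=cv2.INTER_CUBIC)
X=[571,-214,85]
v=f(a,proj(camera_info('side'),X).astype(int));w=f(b,proj(camera_info('top'),X).astype(int))
cv2.imwrite('pics/v5.png',np.vstack([v[:,:],w])[:,:][:600])
E
```

```text
11.65 [ 571.2 -214.3  136.1] [-3.14158993e+00  8.27346524e-04  2.74983996e+00] [-0.48  0.57  1.4   0.    1.16 -1.66] 27.36739565663638 [ 0.35511004  0.24676552 -3.64521149]
```

View pics/v5.png

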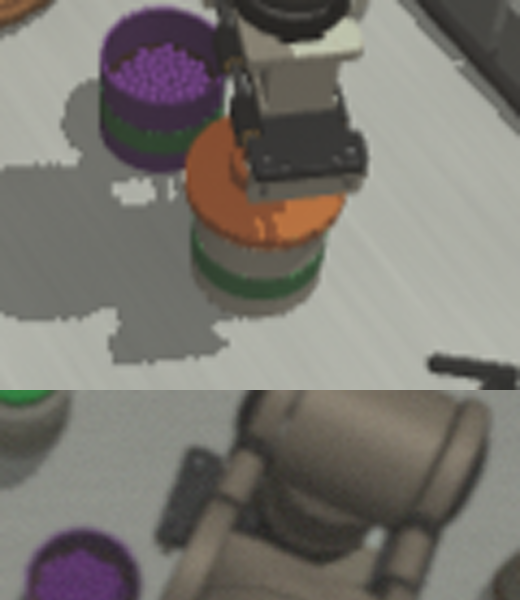

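The lid hovers centred over the white tin. Now I lower it slowly.

>>> carry_out([
  {"travel": [0, 0, 2], "fingers": 20, "spin": 0},
  {"travel": [0, 0, 4.5], "fingers": 20, "spin": 0},
  {"travel": [0, 0, 7], "fingers": 20, "spin": 0},
  {"travel": [0, 0, 9], "fingers": 20, "spin": 0},
  {"travel": [0, 0, 11], "fingers": 20, "spin": 0},
  {"travel": [0, 0, 12.5], "fingers": 20, "spin": 0},
  {"travel": [0, 0, 14], "fingers": 20, "spin": 0},
  {"travel": [0, 0, 15], "fingers": 20, "spin": 0},
  {"travel": [0, 0, 15], "fingers": 20, "spin": 0},
])

```text
t: 12.92
eef_pos: [570.9, -214.2, 120.6]
eef_rot: [3.141, -0.0, 2.75]
contact_force: [0.2, 0.0, -3.0]
width: 27.2
grasp_force: 30.0
```

>>> carry_out([
  {"travel": [0, 0, 1], "fingers": 20, "spin": 0},
  {"travel": [0, 0, 2], "fingers": 20, "spin": 0},
  {"travel": [0, 0, 3], "fingers": 20, "spin": 0},
  {"travel": [0, 0, 4], "fingers": 20, "spin": 0},
  {"travel": [0, 0, 4.7], "fingers": 20, "spin": 0},
  {"travel": [0, 0, 4.7], "fingers": 20, "spin": 0},
])

```text
t: 13.68
eef_pos: [570.9, -214.2, 115.9]
eef_rot: [3.141, -0.0, 2.75]
contact_force: [0.9, 0.3, -1.9]
width: 27.3
grasp_force: 30.0
```

>>> carry_out([
  {"travel": [0, 0, 0.5], "fingers": 20, "spin": 0},
  {"travel": [0, 0, 1], "fingers": 20, "spin": 0},
  {"travel": [0, 0, 1], "fingers": 20, "spin": 0},
])

```text
t: 14.05
eef_pos: [571.1, -214.2, 115.8]
eef_rot: [3.142, 0.001, 2.75]
contact_force: [-2.7, 1.4, 5.3]
width: 27.2
grasp_force: 30.0
```

Upward contact shows it is seated at the expected height, so I release.

>>> carry_out([
  {"travel": [0, 0, 0], "fingers": 28, "spin": 0},
  {"travel": [0, 0, 0], "fingers": 32, "spin": 0},
  {"travel": [0, 0, 0], "fingers": 45, "spin": 0},
  {"travel": [0, 0, 0], "fingers": 70, "spin": 0},
  {"travel": [0, 0, 0], "fingers": 90, "spin": 0},
  {"travel": [0, 0, 0], "fingers": 90, "spin": 0},
  {"travel": [0, 0, 0], "fingers": 90, "spin": 0},
  {"travel": [0, 0, -10], "fingers": 90, "spin": 0},
  {"travel": [-25, 0, -30], "fingers": 90, "spin": 0},
  {"travel": [-60, 0, -50], "fingers": 90, "spin": 0},
  {"travel": [-85, 0, -60], "fingers": 90, "spin": 0},
  {"travel": [-90, 0, -60], "fingers": 90, "spin": 0},
  {"travel": [-90, 0, -60], "fingers": 90, "spin": 0},
  {"travel": [-90, 0, -60], "fingers": 90, "spin": 0},
])

```text
t: 15.8
eef_pos: [653.2, -248.1, 174.6]
eef_rot: [3.141, -0.002, 2.75]
contact_force: [-0.1, -0.0, -0.1]
width: 90.0
grasp_force: 0.0
```

```bash
python3 look.py w8; python3 - <<'E'
from h import *
a=grab_frame('side')
p=proj(camera_info('side'),[571,-214,85]).astype(int)
v=cv2.resize(a[p[1]-45:p[1]+35,p[0]-60:p[0]+60],(512,341),interpolation=cv2.INTER_CUBIC)
cv2.imwrite('pics/v6.png',np.vstack([v,cv2.imread('pics/w8.png')[:250]]))
E
```

```text
15.8 [ 653.2 -248.1  174.6] [ 3.14138614e+00 -1.64548937e-03  2.74979625e+00] [-0.47  0.71  1.04  0.    1.39 -1.65] 89.96307019011113 [-0.10141869 -0.04175517 -0.13601679]
```

View pics/v6.png

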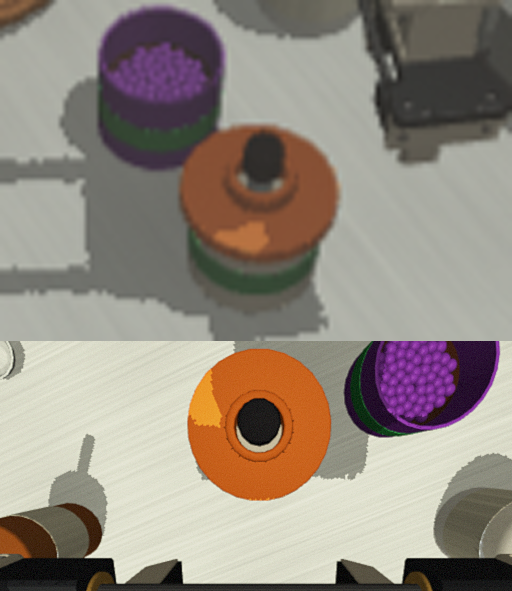

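The lids sit level on the tin. In w8 the knob is at (259,81) and the orange disc at (259,83). I measure the collar centre next.

```bash
python3 - <<'E'
from h import *
import pickle
np.set_printoptions(precision=1,suppress=True)
i=cv2.imread('pics/w8.png');c=pickle.load(open('w8.pkl','rb'))
h=cv2.cvtColor(i,cv2.COLOR_BGR2HSV)
m=((h[...,1]>170)&(h[...,0]>5)&(h[...,0]<25)).astype(np.uint8)
m[170:]=0;m[:,:170]=0;m[:,345:]=0
ct=max(cv2.findContours(m,cv2.RETR_EXTERNAL,cv2.CHAIN_APPROX_NONE)[0],key=len)
X=np.array([plane(c,p,93) for p in ct[:,0].astype(float)])[:,:2]
from scipy.optimize import least_squares
r=least_squares(lambda q:np.hypot(*(X-q[:2]).T)-q[2],[571,-214,57],loss='soft_l1');print('plate',r.x)
k=(i.max(2)<60).astype(np.uint8);k[:,:220]=0;k[:,300:]=0;k[140:]=0;k[:40]=0
ck=max(cv2.findContours(k,cv2.RETR_EXTERNAL,cv2.CHAIN_APPROX_NONE)[0],key=len)
e=cv2.fitEllipse(ck);print(e,plane(c,e[0],135))
Y=np.array([plane(c,p,141) for p in ck[:,0].astype(float)])[:,:2];print(Y.min(0),Y.max(0))
E
```

```text
plate [ 571.1 -213.2   55.5]
((258.6455078125, 80.2054214477539), (42.47209167480469, 45.517677307128906), 179.82008361816406) [ 570.5 -213.3  135. ]
[ 557.9 -226.6] [ 585.2 -199.9]
```

>>> carry_out([
  {"travel": [15, 0, 0], "fingers": 90, "spin": 0},
  {"travel": [45, 0, 0], "fingers": 90, "spin": 0},
  {"travel": [75, 1, 0], "fingers": 90, "spin": 0},
  {"travel": [89, 1, 5], "fingers": 90, "spin": 0},
  {"travel": [89, 1, 15], "fingers": 90, "spin": 0},
  {"travel": [89, 1, 30], "fingers": 90, "spin": 0},
  {"travel": [89, 1, 45], "fingers": 90, "spin": 0},
  {"travel": [89, 1, 58], "fingers": 90, "spin": 0},
  {"travel": [89, 1, 68], "fingers": 90, "spin": 0},
  {"travel": [89, 1, 74], "fingers": 90, "spin": 0},
  {"travel": [89, 1, 77], "fingers": 90, "spin": 0},
  {"travel": [89, 1, 77], "fingers": 90, "spin": 0},
  {"travel": [89, 1, 77], "fingers": 90, "spin": 0},
])

```text
t: 17.52
eef_pos: [572.5, -213.8, 98.5]
eef_rot: [-3.142, 0.001, 2.75]
contact_force: [0.2, -0.0, -0.1]
width: 90.1
grasp_force: 0.0
```

>>> carry_out([
  {"travel": [1.5, 0, 1], "fingers": 90, "spin": 0},
  {"travel": [1.5, 0, 2], "fingers": 75, "spin": 0},
  {"travel": [1.5, 0, 2], "fingers": 62, "spin": 0},
  {"travel": [1.5, 0, 2], "fingers": 56, "spin": 0},
  {"travel": [1.5, 0, 2], "fingers": 52, "spin": 0},
  {"travel": [1.5, 0, 2], "fingers": 44, "spin": 0},
  {"travel": [1.5, 0, 2], "fingers": 44, "spin": 0},
  {"travel": [1.5, 0, 2], "fingers": 44, "spin": 0},
  {"travel": [1.5, 0, 2], "fingers": 44, "spin": 0},
])

```text
t: 18.65
eef_pos: [570.9, -213.2, 96.0]
eef_rot: [3.142, 0.0, 2.75]
contact_force: [0.7, -0.2, 0.4]
width: 49.5
grasp_force: 30.0
```

>>> carry_out([
  {"travel": [0, 0, -2], "fingers": 44, "spin": 0},
  {"travel": [0, 0, -5], "fingers": 44, "spin": 0},
  {"travel": [0, 0, -9], "fingers": 44, "spin": 0},
  {"travel": [0, 0, -14], "fingers": 44, "spin": 0},
  {"travel": [0, 0, -20], "fingers": 44, "spin": 0},
  {"travel": [0, 0, -27], "fingers": 44, "spin": 0},
  {"travel": [0, 0, -35], "fingers": 44, "spin": 0},
  {"travel": [0, 0, -44], "fingers": 44, "spin": 0},
  {"travel": [0, 0, -53], "fingers": 44, "spin": 0},
  {"travel": [0, 0, -62], "fingers": 44, "spin": 0},
  {"travel": [0, 0, -71], "fingers": 44, "spin": 0},
  {"travel": [0, 0, -80], "fingers": 44, "spin": 0},
  {"travel": [0, 0, -88], "fingers": 44, "spin": 0},
  {"travel": [0, 0, -95], "fingers": 44, "spin": 0},
  {"travel": [0, 0, -99], "fingers": 44, "spin": 0},
  {"travel": [0, 0, -101], "fingers": 44, "spin": 0},
  {"travel": [0, 0, -101], "fingers": 44, "spin": 0},
  {"travel": [0, 0, -101], "fingers": 44, "spin": 0},
  {"travel": [0, 0, -101], "fingers": 44, "spin": 0},
  {"travel": [0, 0, -101], "fingers": 44, "spin": 0},
])

```text
t: 21.15
eef_pos: [570.8, -213.1, 196.9]
eef_rot: [3.141, -0.0, 2.75]
contact_force: [0.4, 0.8, -0.1]
width: 49.4
grasp_force: 30.0
```

```bash
python3 - <<'E'
from h import *
a=grab_frame('side')
p=proj(camera_info('side'),[571,-214,120]).astype(int)
cv2.imwrite('pics/v7.png',cv2.resize(a[p[1]-60:p[1]+60,p[0]-80:p[0]+80],(640,480),interpolation=cv2.INTER_CUBIC))
E
```

```text
(no output)
```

View pics/v7.png

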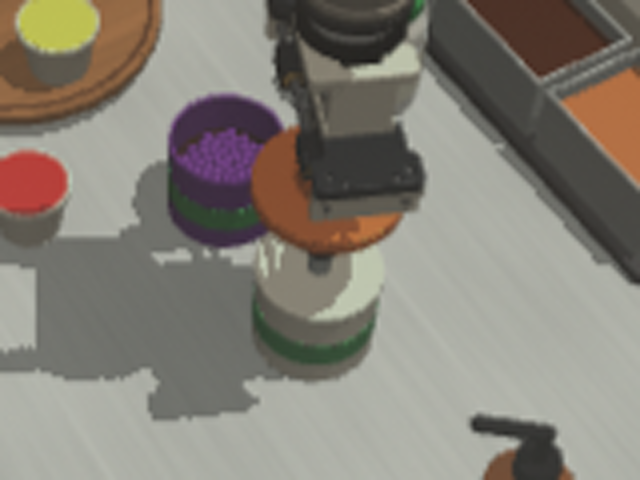

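The orange lid is held level at about (325,190), and the inner lid is closed on the tin, its white top visible at about (320,270). I hand the job in.

```bash
python3 -c "
from bench import *
print(close_job())"
```

```text
the job is handed in; nothing more can be done
None
```

The job is handed in (no verdict was returned): the last side view showed the inner lid closed on the tin and the orange lid held level by its collar about 10 cm above where it sat, with nothing else seen disturbed.

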